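# Rake a battery pack out of its bin lane and clamp it in the test cradle

## Robot

A 7-joint arm with a two-finger parallel gripper is mounted at the origin on the work surface. World frame = base frame: x ahead of the robot, y to its left, z up, the work surface at z = 0. Lengths are in m, angles in degrees, forces in N, time in s.
With the tool pointing down it reaches from about 0.425 to 0.875 m from the base axis. Payload 4.7 kg.
Tool frame: the origin (TCP) lies at the very end of the fingers, on their centre line; the grasp point (between the pads) lies 19 mm behind it; z points along the fingers, y is the line along which they close (so a half turn about z gives the same grasp; the last joint's range is limited). The gripper opens to 87 mm and grips with 3 to 60 N. Pads are 19 mm wide; open, the fingers measure 117 mm over their backs; the gripper's body (75 mm by 190 mm) begins 51 mm behind the grasp point.
Start: joints at [75.178, 18.392, -4.016, 83.108, 1.295, 78.541, -3.26], TCP at [0.175, -0.626, 0.223] pointing down, gripper open.
Joint ranges: [-163.93, 163.93], [-17.29, 119.83], [-79.2, 71.16], [3.27, 140.29], [-89.18, 269.18], [5.43, 117.66], [-154.24, 154.24]. Speed limits (degrees/s): [147.25, 147.25, 180, 180, 180, 180, 180].

## Interface

Orientations are given as [roll, pitch, yaw] about the fixed x, y, z axes, in that order (R = Rz(yaw) Ry(pitch) Rx(roll)).
In Python, from cell import get_obs, cams, ticket, finder gives the robot as it stands.
- The arm moves only by the shell command python3 -m creep 'ROWS' [FORCE]. ROWS is text: rows parted by semicolons, each of 5 numbers parted by spaces: the shift along the world's x, y, z in m, then the turn about the world's z in degrees, then the finger opening in m, from 0 to 0.087. A call has 1 to 8 rows; each row shifts and turns the commanded pose from where the row before left it; what a row does not reach is not made up. A row lasts 1/8 s, in which the tool goes at most 62.5 mm and 10.7 degrees, less where a joint would pass 70% of its speed; a pose out of reach is approached as far as the arm can. A call with a gripper value outside its range is refused whole. The fingers move at their own pace and stop on an object; FORCE is the grip in N (left out, the last holds). Time passes only in rows, so rows that do not move let the fingers close. It gives the time, the measured TCP pose, the force, the opening and the grip force at its end, in the units of the state.
- get_obs(): the state, without advancing time (a new reading comes with each control period).
- cams.read_camera(name): name is "side" or "top"; returns the picture (480x640x3 uint8, red, green, blue); there is no depth.
- cams.calibration(name): a dict with "fx", "fy", "cx", "cy" (pixels), "extrinsics" (4x4, takes a point from world to camera coordinates). Camera axes: x right, y down, z forward; pixel columns grow to the right and rows downward; lengths in m; the calibration is good to about 2 mm. A picture is of the moment at which its call begins. calibration takes no time and is no camera call.
- ticket.sign_off(): hands the job in; it is judged then, once.
Trained networks look in the newest picture that a camera, given by its name, has taken for a name from the list of things; names that differ only in an ending like _2 or _b are one class to them, and where a whole thing is asked for, a point or a joint stands for the part that bears it (a point fixed in the world has none). Each returns a list of dicts, best first, with "p" (0 to 1); they miss things now and then, are a little off and sometimes report something else, mostly with a low value. They report only what shows in the picture. A call takes as long as a camera call. They do not tell look-alikes from the thing itself.
- finder.masks_of(name, camera): "mask" (480x640 bool, what is visible of it) and "xy" ([column, row] in pixels, amid what is visible of it).
- finder.tip_of(name, camera): "xy" ([column, row] in pixels: a listed point, or the origin of a listed thing).
The state is a dict: "time_s": time; "qpos": joint angles; "joint_velocities": joint speeds; "effort": joint torques, N m; "tool_pos": TCP position; "tool_rot": TCP orientation; "force": force on the tool from outside, world axes, zero at the start; "wrist_torque": the same for the moment, N m; "grip_width": finger opening in m; "grasp_force": force on a finger pad.
Only numpy, scipy, OpenCV 4.12 (cv2) and the standard library are available. Lean on these libraries where they do the work, as an engineer would, in place of code of your own. Each camera call takes 0.05 s, during which the arm holds its last target. There are 200 camera calls.

## Task

Find the flat brick-shaped battery pack in the three-lane bin and, since it is too snug to grasp there, rake it out through the open front of its lane until it lies wholly clear of the bin on the bench. Then set it gently, flat and without dropping it, in the test cradle between the four corner brackets, and swing the cradle's clamp lever fully down over it. Leave the other two parts in their lanes, and the lantern and the screwdriver where they lie.

Things in the scene. Friction and masses are not known exactly. Their poses are not given: they have to be found in the camera images.
- bin: Grey fixed bin, 38 mm tall; origin: centre of underside. Three lanes along its x, centred at y = -64, 0, 64 mm, each 60 mm wide inside, from the open front (x = -75, no lip) to the back wall (inner face x = 75). Walls 4 mm thick, tops 38 mm and lane floor 4 mm above the bench. One part in each lane, any order; 39 to 55 mm of lane is free behind the pack.
- pack: Flat battery pack: black plastic brick 96 (x) x 52 (y) x 26 (z) mm with a white label and two narrow brass strips on top, 0.15 to 0.31 kg, loose. Origin: centre of the underside. x along its length, which lies along the lane. It may lie in the cradle either way round.
- cells: Bystander in another lane: two black lying cylindrical cells side by side, joined, 80 x 52 x 26 mm, with a small white cross-band. Origin: centre of the underside.
- lamp_head: Bystander in another lane: round black lamp head 52 mm in diameter, 30 mm tall, white lens on top. Origin: centre of the underside.
- tester: Fixed test cradle, grey base 190 (x) x 90 mm. Origin: at bench level under the centre of its black bed, the pack's place (length along x). Bed top 30 mm above the bench. Four aluminium corner brackets, tops at 42 mm, leave 106 x 62 mm; on the long sides they stand only beyond |x| = 39 mm (fingers fit between). Low display block (top 38 mm) at +x; lever hinged at -x.
- lever (a joint): Clamp lever of the cradle: 0 = fully down, level, pointing to the tester's +x over the pack (its rubber foot clears a seated pack's top by 1.5 mm); pi/2 = upright; it starts at 1.7 to 1.95, leaning back towards the robot (-x). Stiff hinge: it stays where left, needing about 1 to 2 N at its tip.
- lever_hinge (a point): Hinge axis of the lever (parallel to the tester's y): 80 mm to -x of the tester's origin, 67.5 mm above the bench.
- lever_tip (a point): Free end of the lever, 140 mm from the hinge, on its centreline. The bar is 20 mm wide and 8 mm thick; the last 42 mm are a rubber grip 26 mm wide and 12 mm thick (reaching 8 mm to the upper side, the one away from the pack).
- lantern: Bystander: solar lantern 116 x 86 x 54 mm, black with a red rim and white lens, loose on the bench on the left. Origin: centre of the underside.
- screwdriver: Bystander: screwdriver lying loose on the bench on the right.
There are look-alikes about, which are no part of the job. What is shaped like the pack but purple is not meant. Several things have the shape of the tester; the one meant has the colours described above.

How it is judged:
By the outcome, as a careful person would: the job done as asked, in the order asked, and still so for the second after the job is handed in, with the robot touching nothing.
It also fails if it takes over 72 s, if anything falls off the work surface, if the arm or the gripper's body presses on something with over 40 N, if the wrist force passes 120 N, or if a joint passes its speed limit or range.

## Working session

There is one attempt and no reset: what is moved stays moved. The work goes in short steps, Python scripts to look and compute and a shell command to move; the robot and the scene stay as the last step left them, time stands still between calls to the robot, and variables do not carry over. Pictures are saved under pics/ and viewed, at most 10 in all, crops included, and the job is handed in when it is done.

```bash
mkdir -p pics
cat > h.py <<'E'
import numpy as np, cv2
from cell import get_obs, cams, ticket, finder
def shot(n,f):
    im=cams.read_camera(n); cv2.imwrite('pics/'+f,im[:,:,::-1]); return im
def ray(n,uv):
    c=cams.calibration(n); E=np.array(c['extrinsics']); R,t=E[:3,:3],E[:3,3]
    d=R.T@np.array([(uv[0]-c['cx'])/c['fx'],(uv[1]-c['cy'])/c['fy'],1]); return -R.T@t,d
def atz(n,uv,z):
    o,d=ray(n,uv); return o+d*(z-o[2])/d[2]
def proj(n,p):
    c=cams.calibration(n); E=np.array(c['extrinsics']); q=E[:3,:3]@np.array(p)+E[:3,3]
    return np.array([c['fx']*q[0]/q[2]+c['cx'],c['fy']*q[1]/q[2]+c['cy']])
E
python3 - <<'E'
from h import *
for n in('top','side'):
    shot(n,n+'0.png'); print(n,ray(n,(320,240)))
    for k in('bin','pack','cells','lamp_head','tester','lever','lantern','screwdriver'):
        print(k,[(np.round(m['xy']),round(m['p'],2),int(m['mask'].sum())) for m in finder.masks_of(k,n)][:4])
    for k in('bin','pack','tester','lever_hinge','lever_tip'):
        print('tip',k,[(np.round(m['xy'],1),round(m['p'],2)) for m in finder.tip_of(k,n)][:4])
print(get_obs()['tool_rot'],get_obs()['time_s'])
E
```

```text
top (array([ 0.27071663, -0.02549192,  1.15186705]), array([ 0.2053567 , -0.00391998, -0.97874355]))
bin [(array([382., 180.]), 0.65, 4168)]
pack [(array([350., 200.]), 0.94, 996), (array([395., 283.]), 0.67, 1075)]
cells [(array([407., 207.]), 0.67, 913)]
lamp_head [(array([380., 200.]), 0.93, 447), (array([528., 266.]), 0.31, 595)]
tester [(array([245., 194.]), 0.85, 3373), (array([211., 320.]), 0.74, 3988)]
lever [(array([206., 323.]), 0.59, 868), (array([241., 224.]), 0.46, 161)]
lantern []
screwdriver [(array([526., 264.]), 0.7, 648)]
tip bin [(array([376.3, 195.2]), 0.81)]
tip pack [(array([395.1, 285.7]), 0.79), (array([347. , 200.6]), 0.69), (array([106.6, 249.2]), 0.52), (array([378.3, 204. ]), 0.19)]
tip tester [(array([213.7, 323.3]), 0.89), (array([249.4, 197.6]), 0.75)]
tip lever_hinge [(array([200. , 361.7]), 0.98), (array([246.3, 226.8]), 0.6)]
tip lever_tip [(array([211.3, 293.8]), 0.84), (array([235. , 226.7]), 0.66)]
side (array([ 0.45974523, -0.6624197 ,  0.86326844]), array([ 0.06015737,  0.63717663, -0.76840017]))
bin [(array([387., 318.]), 0.91, 5000)]
pack [(array([363., 283.]), 0.84, 867), (array([275., 332.]), 0.77, 1387)]
cells [(array([361., 336.]), 0.66, 872)]
lamp_head [(array([293., 129.]), 0.28, 1334)]
tester [(array([236., 195.]), 0.69, 2915), (array([349., 207.]), 0.6, 2953)]
lever [(array([309., 167.]), 0.83, 333), (array([228., 178.]), 0.57, 522)]
lantern [(array([297., 129.]), 0.62, 1340)]
screwdriver [(array([330., 468.]), 0.58, 412)]
tip bin [(array([371.1, 317.4]), 0.65)]
tip pack [(array([357.2, 290.4]), 0.62), (array([272.3, 336.7]), 0.59)]
tip tester [(array([237.9, 197.5]), 0.82), (array([346.7, 213.9]), 0.64)]
tip lever_hinge [(array([315.2, 196.5]), 0.8), (array([196.5, 181.2]), 0.72), (array([294.3, 135.2]), 0.48)]
tip lever_tip [(array([305. , 150.4]), 0.68), (array([255.5, 181.2]), 0.56)]
[1.79995262e+02 2.09957857e-03 1.56317032e+01] 1.4
```

View pics/top0.png

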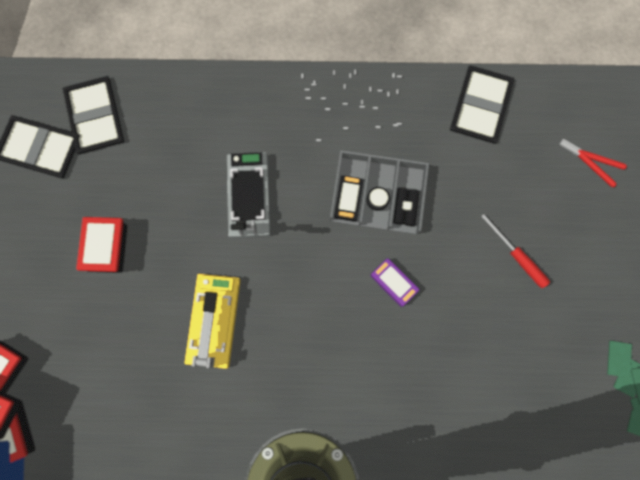

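View pics/side0.png

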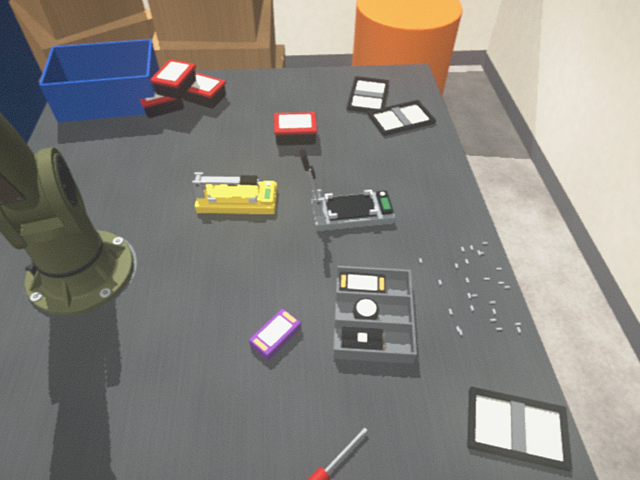

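The black pack with the white label is in the left lane, at top (350,200) and side (363,283). The grey tester is at top (248,195) and side (350,208), with its lever up. The purple brick and the yellow tester are decoys. Next I fit the poses.

```bash
cat > m.py <<'E'
from h import *
from scipy.optimize import minimize
def sil(n,pose,box):
    x,y,a=pose; (x0,x1),(y0,y1),(z0,z1)=box; c,s=np.cos(a),np.sin(a)
    P=[proj(n,(x+c*u-s*v,y+s*u+c*v,w)) for u in(x0,x1) for v in(y0,y1) for w in(z0,z1)]
    m=np.zeros((960*2,640*4),np.uint8); h=cv2.convexHull(np.array(P,np.float32)*4+1.5)
    m=np.zeros((1920,2560),np.uint8); cv2.fillPoly(m,[np.round(h).astype(int)],1)
    return cv2.resize(m.astype(np.float32),(640,480),interpolation=cv2.INTER_AREA)
def fit(masks,box,p0):
    S=np.array([.01,.01,.1])
    f=lambda q:sum(np.abs(sil(n,q*S,box)-m).sum()/m.sum() for n,m in masks.items())
    r=minimize(f,np.array(p0)/S,method='Nelder-Mead',options=dict(initial_simplex=np.array(p0)/S+np.array([[0,0,0],[1,0,0],[0,1,0],[0,0,1]]),xatol=.01,fatol=1e-4))
    return r.x*S,r.fun
def pick(name,n,z,near,rad=.06):
    for m in finder.masks_of(name,n):
        if np.hypot(*(atz(n,m['xy'],z)[:2]-near))<rad: return m['mask']
E
python3 - <<'E'
from m import *
for n in('top','side'): cams.read_camera(n)
pb=atz('top',(382,192),.02); pp=atz('top',(349,199),.03); pt=atz('top',(248,194),.03)
print(pb,pp,pt)
B=((-.075,.079),(-.098,.098),(0,.038))
mb={n:pick('bin',n,.02,pb[:2],.1) for n in('top','side')}
mp={n:pick('pack',n,.02,pp[:2]) for n in('top','side')}
print('bin',fit(mb,B,[pb[0],pb[1],-.1]),[fit({n:mb[n]},B,[pb[0],pb[1],-.1]) for n in mb])
P=((-.048,.048),(-.026,.026),(.010,.030))
print('pack',fit(mp,P,[pp[0],pp[1],-.1]),[fit({n:mp[n]},P,[pp[0],pp[1],-.1]) for n in mp])
for k,z in(('tester',0),('lever_hinge',.0675)):
  for n in('top','side'): print(k,n,[(atz(n,m['xy'],z).round(4),round(m['p'],2)) for m in finder.tip_of(k,n)])
for n in('top','side'): print('lever_tip',n,[(ray(n,m['xy'])) for m in finder.tip_of('lever_tip',n)])
for n in('top','side'): print('purple',[atz(n,m['xy'],.013).round(3) for m in finder.masks_of('pack',n)])
# rectified views, 3px/mm... plane z=.038
out=[]
for n in('top','side'):
  for c,z in((pt,.042),(pb,.038)):
    w=.13; src=np.float32([proj(n,(c[0]+a,c[1]+b,z)) for a,b in((w,w),(w,-w),(-w,-w),(-w,w))])
    H=cv2.getPerspectiveTransform(src,np.float32([[0,0],[299,0],[299,299],[0,299]]))
    out.append(cv2.warpPerspective(cv2.imread(f'pics/{n}0.png'),H,(300,300),flags=cv2.INTER_CUBIC))
cv2.imwrite('pics/rect.png',np.vstack([np.hstack(out[:2]),np.hstack(out[2:])]))
E
```

```text
[ 0.61893605 -0.16545999  0.02      ] [ 0.59874002 -0.09198409  0.03      ] [0.60649291 0.12939731 0.03      ]
bin (array([ 0.61743933, -0.15824304, -0.14415498]), np.float64(1.1437658793057426)) [(array([ 0.61734717, -0.15845335, -0.13345975]), np.float64(0.5899987972095261)), (array([ 0.61801637, -0.15753837, -0.14937374]), np.float64(0.5508693361433088))]Traceback (most recent call last):
  File "<stdin>", line 10, in <module>
  File "m.py", line 12, in fit
    r=minimize(f,np.array(p0)/S,method='Nelder-Mead',options=dict(initial_simplex=np.array(p0)/S+np.array([[0,0,0],[1,0,0],[0,1,0],[0,0,1]]),xatol=.01,fatol=1e-4))
    res = _minimize_neldermead(fun, x0, args, callback, bounds=bounds,
                               **options)
    fsim[j] = func(sim[j])
              ~~~~^^^^^^^^
    fx = function(np.copy(x), *(wrapper_args + args))
  File "m.py", line 11, in <lambda>
    f=lambda q:sum(np.abs(sil(n,q*S,box)-m).sum()/m.sum() for n,m in masks.items())
               ~~~^^^^^^^^^^^^^^^^^^^^^^^^^^^^^^^^^^^^^^^^^^^^^^^^^^^^^^^^^^^^^^^^^
  File "m.py", line 11, in <genexpr>
    f=lambda q:sum(np.abs(sil(n,q*S,box)-m).sum()/m.sum() for n,m in masks.items())
                          ~~~^^^^^^^^^^^
  File "m.py", line 5, in sil
    P=[proj(n,(x+c*u-s*v,y+s*u+c*v,w)) for u in(x0,x1) for v in(y0,y1) for w in(z0,z1)]
       ~~~~^^^^^^^^^^^^^^^^^^^^^^^^^^^
  File "h.py", line 11, in proj
    c=cams.calibration(n); E=np.array(c['extrinsics']); q=E[:3,:3]@np.array(p)+E[:3,3]
ValueError: time passes only in moves, steps and waits
```

```bash
cat >> h.py <<'E'
import functools
_cal=functools.lru_cache(None)(cams.calibration)
def ray(n,uv):
    c=_cal(n); E=np.array(c['extrinsics']); R,t=E[:3,:3],E[:3,3]
    d=R.T@np.array([(uv[0]-c['cx'])/c['fx'],(uv[1]-c['cy'])/c['fy'],1]); return -R.T@t,d
def proj(n,p):
    c=_cal(n); E=np.array(c['extrinsics']); q=E[:3,:3]@np.array(p)+E[:3,3]
    return np.array([c['fx']*q[0]/q[2]+c['cx'],c['fy']*q[1]/q[2]+c['cy']])
def hullm(m):
    m=cv2.morphologyEx(m.astype(np.uint8),cv2.MORPH_OPEN,np.ones((3,3),np.uint8))
    c=cv2.findNonZero(m); o=np.zeros_like(m); cv2.fillPoly(o,[cv2.convexHull(c)],1); return o
E
python3 - <<'E'
from m import *
print(get_obs()['time_s'])
for n in('top','side'): cams.read_camera(n)
pb=np.array([.618,-.158]); pp=np.array([.599,-.092]); pt=np.array([.606,.129])
B=((-.075,.079),(-.098,.098),(0,.038))
mb={n:hullm(pick('bin',n,.02,pb,.1)) for n in('top','side')}
mp={n:pick('pack',n,.02,pp) for n in('top','side')}
print('bin',fit(mb,B,[pb[0],pb[1],-.1]),[fit({n:mb[n]},B,[pb[0],pb[1],-.1]) for n in mb])
P=((-.048,.048),(-.026,.026),(.010,.030))
print('pack',fit(mp,P,[pp[0],pp[1],-.1]),[fit({n:mp[n]},P,[pp[0],pp[1],-.1]) for n in mp])
for k,z in(('tester',0),('lever_hinge',.0675)):
  for n in('top','side'): print(k,n,[(atz(n,m['xy'],z).round(4),round(m['p'],2)) for m in finder.tip_of(k,n)])
tt=[min(finder.tip_of('lever_tip',n),key=lambda m:np.hypot(*(np.array(m['xy'])-q)))['xy'] for n,q in(('top',(235,227)),('side',(305,150)))]
(o1,d1),(o2,d2)=ray('top',tt[0]),ray('side',tt[1])
s=np.linalg.lstsq(np.c_[d1,-d2],o2-o1,rcond=None)[0]; print('tip',tt,o1+d1*s[0],o2+d2*s[1])
for n in('top','side'): print('purple',[atz(n,m['xy'],.013).round(3) for m in finder.masks_of('pack',n)])
out=[]
for n in('top','side'):
  for c,z in((pt,.042),(pb,.038)):
    w=.13; src=np.float32([proj(n,(c[0]+a,c[1]+b,z)) for a,b in((w,w),(w,-w),(-w,-w),(-w,w))])
    H=cv2.getPerspectiveTransform(src,np.float32([[0,0],[299,0],[299,299],[0,299]]))
    out.append(cv2.warpPerspective(cv2.imread(f'pics/{n}0.png'),H,(300,300),flags=cv2.INTER_CUBIC))
cv2.imwrite('pics/rect.png',np.vstack([np.hstack(out[:2]),np.hstack(out[2:])]))
E
```

```text
1.7
bin (array([ 0.61774776, -0.1586372 , -0.137012  ]), np.float64(0.07450748425059753)) [(array([ 0.61879668, -0.15873862, -0.143623  ]), np.float64(0.04980790340285401)), (array([ 0.61733582, -0.15799451, -0.13651987]), np.float64(0.018813519657662477))]
pack (array([ 0.60448772, -0.09158694, -0.13935487]), np.float64(0.5005463079368092)) [(array([ 0.60318526, -0.09165045, -0.1540898 ]), np.float64(0.09022842639593909)), (array([ 0.60574712, -0.08545037, -0.03482508]), np.float64(0.40201518691588783))]
tester top [(array([0.3329, 0.186 , 0.    ]), 0.88), (array([0.6022, 0.1305, 0.    ]), 0.6)]
tester side [(array([0.3342, 0.1832, 0.    ]), 0.89), (array([0.6092, 0.1411, 0.    ]), 0.59)]
lever_hinge top [(array([0.2434, 0.2014, 0.0675]), 0.66), (array([0.5303, 0.1281, 0.0675]), 0.58)]
lever_hinge side [(array([0.5249, 0.1361, 0.0675]), 0.75), (array([0.2495, 0.193 , 0.0675]), 0.61)]
tip [[238.2, 226.0], [304.0, 147.0]] [0.48966905 0.11834256 0.21928138] [0.49652314 0.1194868  0.22106706]
purple [array([ 0.414, -0.199,  0.013]), array([ 0.605, -0.089,  0.013])]
purple [array([ 0.419, -0.189,  0.013]), array([ 0.608, -0.087,  0.013])]
```

View pics/rect.png

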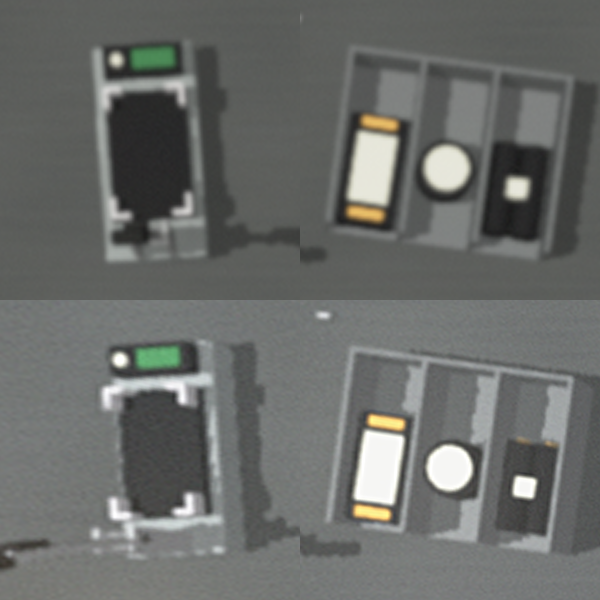

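The poses are consistent. The bin is at (0.618,-0.159) with yaw -7.9°, so the gap behind the pack is at about (0.678,-0.102). The tester is at about (0.605,0.129) with yaw about 3°. I'll close the fingers and move over the gap.

```bash
python3 -m creep '.0335 .035 0 -1.6 0;.0335 .035 0 -1.6 0;.0335 .035 0 -1.6 0;.0335 .035 0 -1.6 0;.0335 .035 0 -1.6 0;.0335 .035 0 -1.6 0;.0335 .035 0 -1.6 0;.0335 .035 0 -1.6 0' 30
python3 -m creep '.0335 .035 0 -1.6 0;.0335 .035 0 -1.6 0;.0335 .035 0 -1.6 0;.0335 .035 0 -1.6 0;.0335 .035 0 -1.6 0;.0335 .035 0 -1.6 0;.0335 .035 0 -1.6 0;0 0 0 0 0'
python3 - <<'E'
from m import *
# bed of tester by colour, plane z=.03
for n in('top','side'):
    c=(.605,.129);w=.1;s=600
    src=np.float32([proj(n,(c[0]+a,c[1]+b,.03)) for a,b in((w,w),(w,-w),(-w,-w),(-w,w))])
    H=cv2.getPerspectiveTransform(src,np.float32([[0,0],[s-1,0],[s-1,s-1],[0,s-1]]))
    im=cv2.warpPerspective(cv2.imread(f'pics/{n}0.png'),H,(s,s),flags=cv2.INTER_CUBIC)
    g=(im.max(2)<70).astype(np.uint8); g=cv2.morphologyEx(g,cv2.MORPH_OPEN,np.ones((35,35),np.uint8))
    k,l,st,ce=cv2.connectedComponentsWithStats(g); i=l[300,300]
    r=cv2.minAreaRect(cv2.findNonZero((l==i).astype(np.uint8)))
    f=.2/599; print(n,'xy',c[0]+w-r[0][1]*f,c[1]+w-r[0][0]*f,'size',np.array(r[1])*f,'ang',r[2])
E
```

```text
time_s: 3.4
tool_pos: [0.4441, -0.3448, 0.2229]
tool_rot: [180.0, -0.0, 2.8]
force: [1.1, -0.5, 0.8]
grip_width: 0.015
grasp_force: 0.0
time_s: 4.4
tool_pos: [0.6793, -0.095, 0.2218]
tool_rot: [-179.8, 0.0, -7.9]
force: [0.4, -0.7, -0.4]
grip_width: 0.0002
grasp_force: 0.0
top xy 0.5941795978323247 0.12945606202394616 size [0.13200684 0.06882141] ang 86.25701904296875
side xy 0.605 0.129 size [0.2 0.2] ang 90.0
```

```bash
python3 -m creep '0 0 -.04 0 0;0 0 -.04 0 0;0 0 -.04 0 0;0 0 -.03 0 0;0 0 0 0 0;0 0 0 0 0'
python3 - <<'E'
from h import *
shot('top','top1.png');shot('side','side1.png')
a=cv2.imread('pics/top1.png')[120:270,270:470];b=cv2.imread('pics/side1.png')[180:380,260:460]
cv2.imwrite('pics/c1.png',np.hstack([cv2.resize(a,(400,300)),cv2.resize(b,(300,300))]))
E
```

```text
time_s: 5.15
tool_pos: [0.6784, -0.1017, 0.0742]
tool_rot: [180.0, -0.1, -8.4]
force: [0.5, 0.2, 1.5]
grip_width: 0.0005
grasp_force: 0.0
```

View pics/c1.png

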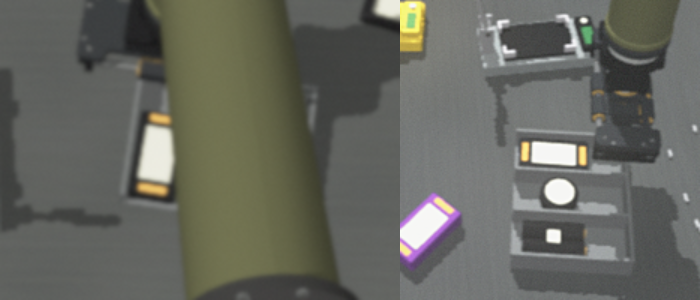

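In the side crop the closed fingers are over the back of the pack's lane, just behind the pack's rear brass strip (crop 585,152). I'll descend carefully.

```bash
python3 -m creep '0 0 -.02 0 0;0 0 -.02 0 0;0 0 -.01 0 0;0 0 -.011 0 0;0 0 0 0 0'
```

```text
time_s: 5.88
tool_pos: [0.6768, -0.1008, 0.0102]
tool_rot: [-180.0, 0.1, -8.4]
force: [-0.3, 1.0, 0.8]
grip_width: 0.0001
grasp_force: 0.0
```

```bash
python3 -m creep '-.009 .0012 0 0 0;-.012 .0017 0 0 0;-.014 .0019 0 0 0;-.014 .0019 0 0 0;-.014 .0019 0 0 0;-.014 .0019 0 0 0;-.014 .0019 0 0 0;0 0 0 0 0'
```

```text
time_s: 6.88
tool_pos: [0.5844, -0.0885, 0.0112]
tool_rot: [180.0, 0.2, -8.4]
force: [-0.1, -0.6, -0.3]
grip_width: -0.0
grasp_force: 0.0
```

```bash
python3 -m creep '-.013 .0018 0 0 0;-.013 .0018 0 0 0;-.012 .0017 0 0 0;-.010 .0014 0 0 0;0 0 0 0 0;.004 0 0 0 0;0 0 .05 0 .087;0 0 .05 0 .087'; python3 -m creep '.06 0 .05 0 .087;.06 0 .05 0 .087;.04 -.03 0 0 .087;0 0 0 0 .087';python3 - <<'E'
from m import *
for n in('top','side'): shot(n,n+'2.png')
mp={}
for n in('top','side'):
    l=finder.masks_of('pack',n); print(n,[(np.round(m['xy']),round(m['p'],2),int(m['mask'].sum()),atz(n,m['xy'],.026).round(3)) for m in l])
    m=pick('pack',n,.026,np.array([.49,-.077]))
    if m is not None: mp[n]=m
P=((-.048,.048),(-.026,.026),(.0,.026))
for n in mp: print(n,fit({n:hullm(mp[n])},P,[.49,-.077,-.14]))
a=cv2.imread('pics/top2.png')[120:320,270:470];b=cv2.imread('pics/side2.png')[180:380,220:420]
cv2.imwrite('pics/c2.png',np.hstack([cv2.resize(a,(400,400)),cv2.resize(b,(400,400))]))
E
```

```text
time_s: 7.88
tool_pos: [0.5426, -0.0817, 0.1123]
tool_rot: [-180.0, 0.1, -8.4]
force: [0.6, -0.8, 0.1]
grip_width: 0.0133
grasp_force: 0.0
time_s: 8.38
tool_pos: [0.6806, -0.1155, 0.1899]
tool_rot: [180.0, 0.0, -8.6]
force: [0.5, -0.4, -0.7]
grip_width: 0.0524
grasp_force: 0.0
top [(array([342., 254.]), 0.67, 1042, array([ 0.476, -0.077,  0.026]))]
side [(array([274., 335.]), 0.83, 1438, array([ 0.418, -0.201,  0.026])), (array([302., 286.]), 0.82, 1210, array([ 0.479, -0.091,  0.026]))]
top (array([ 0.47761179, -0.07556817, -0.14165536]), np.float64(0.056466302367941715))
side (array([ 0.47759425, -0.07458595, -0.14818125]), np.float64(0.044585668534827864))
```

View pics/c2.png

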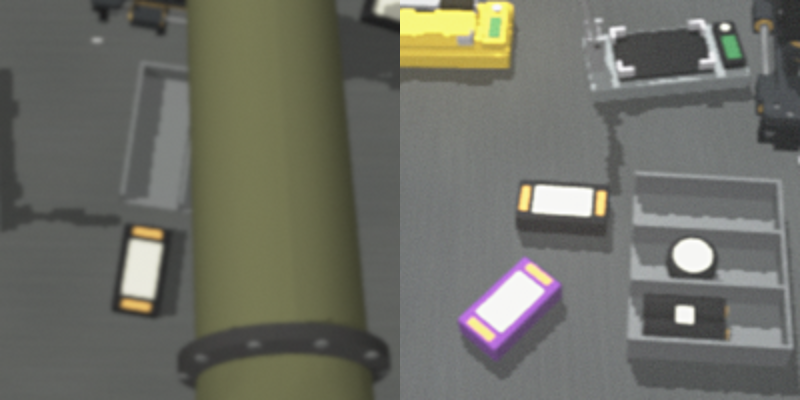

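The pack is clear of the bin, and both cameras put it at (0.4776,-0.075) with yaw -8.3°. The other parts are undisturbed. I'll grasp it next.

```bash
python3 -m creep '-.05 .01 0 0 .07;-.05 .01 0 0 .07;-.05 .01 0 0 .07;-.053 .0105 0 .2 .07;0 0 -.05 0 .07;0 0 -.05 0 .07;0 0 -.03 0 .07;0 0 0 0 .07'
```

```text
time_s: 9.68
tool_pos: [0.4732, -0.0707, 0.06]
tool_rot: [-180.0, 0.3, -8.1]
force: [-0.5, -0.2, 0.2]
grip_width: 0.0698
grasp_force: 0.0
```

```bash
python3 -m creep '.003 -.003 -.01 0 .07;0 0 0 0 .07;0 0 0 0 .07'; python3 -m creep '0 0 -.02 0 .07;0 0 -.014 0 .07;0 0 -.01 0 .07;0 0 0 0 .07'
```

```text
time_s: 10.05
tool_pos: [0.4794, -0.0746, 0.0525]
tool_rot: [180.0, -0.1, -8.2]
force: [-0.6, -0.9, -0.1]
grip_width: 0.0699
grasp_force: 0.0
time_s: 10.55
tool_pos: [0.478, -0.0742, 0.0069]
tool_rot: [-180.0, 0.1, -8.2]
force: [-0.7, -0.1, 0.0]
grip_width: 0.0702
grasp_force: 0.0
```

```bash
python3 -m creep '0 0 0 0 .04;0 0 0 0 .04;0 0 0 0 .04;0 0 0 0 .04' 30; python3 -m creep '0 0 .02 0 .04;0 0 .05 0 .04;0 0 .05 0 .04;0 0 .03 0 .04;0 0 0 0 .04'
```

```text
time_s: 11.05
tool_pos: [0.479, -0.0745, 0.008]
tool_rot: [180.0, -0.0, -8.2]
force: [-0.1, 0.2, 2.6]
grip_width: 0.0519
grasp_force: 30.0
time_s: 11.68
tool_pos: [0.48, -0.0746, 0.1594]
tool_rot: [179.9, -0.2, -8.2]
force: [-0.1, -0.1, -3.6]
grip_width: 0.0517
grasp_force: 30.0
```

Run:
```python
from h import *
out=[]
c=(.605,.129,np.radians(3.5));C,S=np.cos(c[2]),np.sin(c[2])
W=lambda u,v:(c[0]+C*u-S*v,c[1]+S*u+C*v)
k=4.2e3
for n in('top','side'):
    im=shot(n,n+'3.png')[:,:,::-1]
    src=np.float32([proj(n,W(a,b)+(.042,)) for a,b in((.07,.047),(.07,-.047),(-.07,-.047),(-.07,.047))])
    H=cv2.getPerspectiveTransform(src,np.float32([[0,0],[394,0],[394,588],[0,588]]))
    o=cv2.warpPerspective(im,H,(395,589),flags=cv2.INTER_CUBIC)
    cv2.rectangle(o,(int((.047-.031)*k),int((.07-.053)*k)),(int((.047+.031)*k),int((.07+.053)*k)),(0,0,255),1)
    out.append(o)
cv2.imwrite('pics/c3.png',np.hstack(out))
```

```text
(no output)
```

View pics/c3.png

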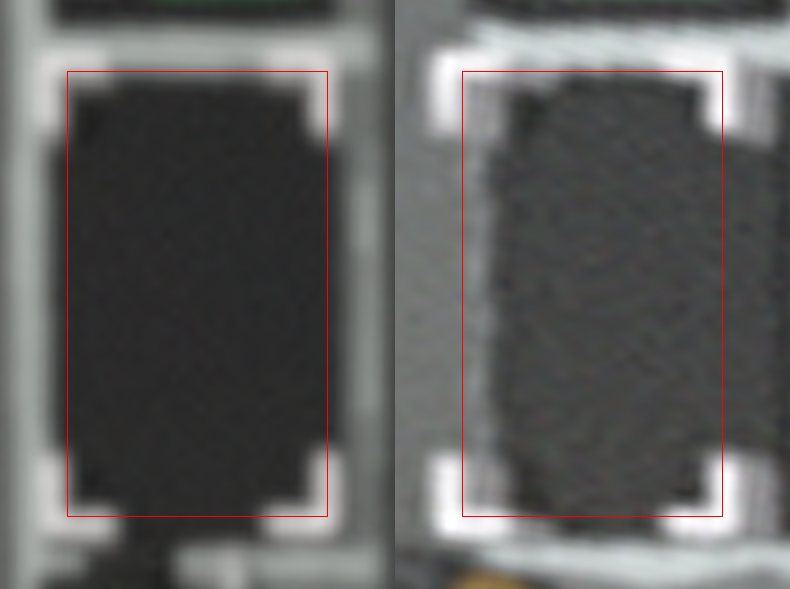

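The tester fit is good. The brackets read about 2 mm to +y of my overlay in both views (inner edges at columns 66 and 310 against 67 and 327), and the yaw matches. The target is (0.606,0.131) with yaw 3.5°.

```bash
python3 -m creep '.03 0 0 0 .04;.032 0 0 0 .04;.032 0 0 0 .04;.032 0 0 0 .04;0 .03 0 2 .04;0 .03 0 2 .04;0 .03 0 2 .04;0 .03 0 2 .04'; python3 -m creep '0 .03 0 2 .04;0 .03 0 1.7 .04;0 .0255 0 0 .04;0 0 0 0 .04;0 0 0 0 .04;0 0 0 0 .04'
```

```text
time_s: 12.78
tool_pos: [0.604, 0.0481, 0.1576]
tool_rot: [180.0, 0.0, 0.0]
force: [0.5, 0.3, -2.6]
grip_width: 0.0518
grasp_force: 30.0
time_s: 13.52
tool_pos: [0.6048, 0.1296, 0.1576]
tool_rot: [179.9, 0.0, 3.4]
force: [0.1, 0.5, -2.7]
grip_width: 0.0514
grasp_force: 30.0
```

```bash
python3 -m creep '.001 .001 -.03 0 .04;0 0 -.03 0 .04;0 0 -.025 0 .04;0 0 -.015 0 .04;0 0 0 0 .04;0 0 0 0 .04'
python3 - <<'E'
from h import *
out=[]
for n,(u,v) in(('top',(245,190)),('side',(352,205))):
    im=shot(n,n+'4.png')[:,:,::-1]; out.append(cv2.resize(im[v-65:v+65,u-65:u+65],(400,400),interpolation=cv2.INTER_CUBIC))
cv2.imwrite('pics/c4.png',np.hstack(out))
E
```

```text
time_s: 14.28
tool_pos: [0.6066, 0.1322, 0.0588]
tool_rot: [-180.0, -0.1, 3.5]
force: [-0.2, 0.2, -3.3]
grip_width: 0.0518
grasp_force: 30.0
```

View pics/c4.png

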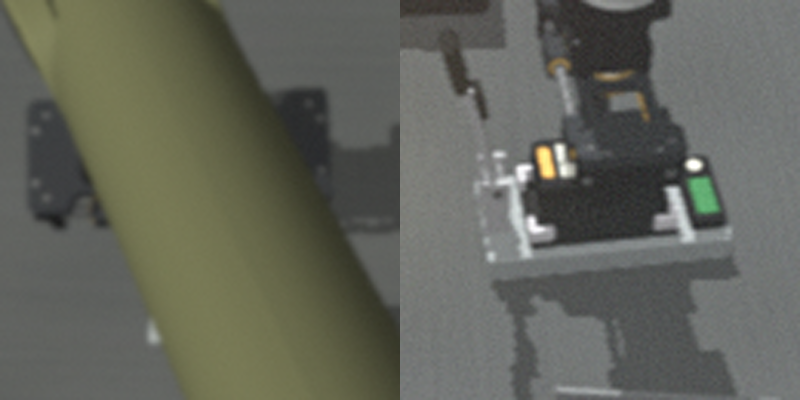

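The pack hangs squarely over the bed between the brackets, at side crop (590,200), and nothing is touching the lever. I'll lower it gently.

```bash
python3 -m creep '0 0 -.008 0 .04;0 0 -.005 0 .04;0 0 -.003 0 .04;0 0 -.001 0 .04;0 0 0 0 .04;0 0 0 0 .04'
```

```text
time_s: 15.12
tool_pos: [0.6058, 0.1322, 0.0408]
tool_rot: [180.0, -0.0, 3.5]
force: [0.0, 0.1, -2.0]
grip_width: 0.0516
grasp_force: 30.0
```

```bash
python3 -m creep '0 0 -.001 0 .04;0 0 -.001 0 .04;0 0 0 0 .04;0 0 0 0 .04'
```

```text
time_s: 15.62
tool_pos: [0.6057, 0.1321, 0.0386]
tool_rot: [180.0, -0.0, 3.5]
force: [0.4, -0.0, -2.7]
grip_width: 0.0516
grasp_force: 30.0
```

```bash
python3 -m creep '0 0 -.001 0 .04;0 0 0 0 .04;0 0 0 0 .04'; python3 -m creep '0 0 -.001 0 .04;0 0 0 0 .04;0 0 0 0 .04'
```

```text
time_s: 16.0
tool_pos: [0.6058, 0.1322, 0.0382]
tool_rot: [180.0, -0.0, 3.5]
force: [-2.5, -0.4, 1.9]
grip_width: 0.0517
grasp_force: 30.0
time_s: 16.38
tool_pos: [0.6058, 0.1322, 0.0381]
tool_rot: [180.0, -0.0, 3.5]
force: [-3.7, -1.1, 9.1]
grip_width: 0.0518
grasp_force: 30.0
```

```bash
python3 -m creep '0 0 0 0 .064;0 0 0 0 .064;0 0 0 0 .064;0 0 .02 0 .064;0 0 .03 0 .064;0 0 .05 0 .064;0 0 .05 0 .03;0 0 .05 0 0'; python3 -m creep '0 0 .04 0 0;0 -.04 0 0 0;0 -.04 0 0 0;0 -.04 0 0 0;0 -.04 0 0 0;0 -.04 0 0 0;0 0 0 0 0'
python3 - <<'E'
from m import *
for n in('top','side'): shot(n,n+'5.png')
P=((-.048,.048),(-.026,.026),(.03,.056))
for n in('top','side'):
    m=pick('pack',n,.056,np.array([.605,.131]))
    if m is not None: print(n,fit({n:hullm(m)},P,[.605,.131,.06]))
    print([(atz(n,m['xy'],.0675).round(4),m['xy'],round(m['p'],2)) for m in finder.tip_of('lever_hinge',n)])
tt=[min(finder.tip_of('lever_tip',n),key=lambda m:np.hypot(*(np.array(m['xy'])-q)))['xy'] for n,q in(('top',(235,227)),('side',(305,150)))]
(o1,d1),(o2,d2)=ray('top',tt[0]),ray('side',tt[1])
s=np.linalg.lstsq(np.c_[d1,-d2],o2-o1,rcond=None)[0]; print('tip',tt,o1+d1*s[0],o2+d2*s[1])
out=[]
for n,(u,v) in(('top',(245,200)),('side',(340,190))):
    im=cv2.imread(f'pics/{n}5.png'); out.append(cv2.resize(im[v-65:v+65,u-65:u+65],(400,400),interpolation=cv2.INTER_CUBIC))
cv2.imwrite('pics/c5.png',np.hstack(out))
E
```

```text
time_s: 17.38
tool_pos: [0.6056, 0.1324, 0.2399]
tool_rot: [-180.0, -0.1, 3.6]
force: [0.6, -0.3, 0.8]
grip_width: 0.0511
grasp_force: 0.0
time_s: 18.25
tool_pos: [0.6055, -0.0729, 0.2777]
tool_rot: [179.9, -0.0, 3.1]
force: [-0.1, 0.4, -0.1]
grip_width: 0.0006
grasp_force: 0.0
top (array([0.60363531, 0.13061778, 0.03840736]), np.float64(0.03372418244406196))
[(array([0.5308, 0.1231, 0.0675]), [247.2, 223.6], 0.8), (array([0.2484, 0.2037, 0.0675]), [200.6, 361.1], 0.56)]
side (array([ 0.60354589,  0.13109559, -0.058569  ]), np.float64(0.11851015801354402))
[(array([0.5262, 0.1282, 0.0675]), [317.4, 196.5], 0.95), (array([0.2415, 0.2048, 0.0675]), [195.4, 179.0], 0.72)]
tip [[236.6, 227.0], [303.9, 150.0]] [0.49040486 0.12291294 0.20797917] [0.49643204 0.12393104 0.20954206]
```

View pics/c5.png

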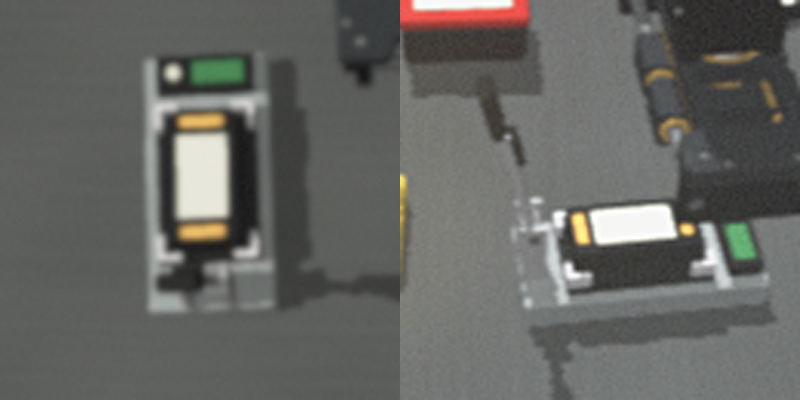

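The pack is seated flat inside all four brackets (top crop 203,178). The lever is at about 1.79 rad with its tip at (0.493,0.124,0.208). I'll move the closed fingers behind it.

```bash
python3 -m creep '-.04 0 0 0 0;-.04 0 0 0 0;-.04 0 0 0 0;-.04 0 0 0 0;0 .04 0 0 0;0 .04 0 0 0;0 .04 0 0 0;0 .04 0 0 0'; python3 -m creep '0 .034 -.02 0 0;0 0 -.04 0 0;0 0 -.04 0 0;0 0 -.013 0 0;0 0 0 0 0'
```

```text
time_s: 19.65
tool_pos: [0.4453, 0.0939, 0.2769]
tool_rot: [180.0, -0.0, 3.6]
force: [-0.3, 1.1, -0.6]
grip_width: 0.0002
grasp_force: 0.0
time_s: 20.27
tool_pos: [0.4454, 0.1263, 0.1637]
tool_rot: [-180.0, 0.0, 3.6]
force: [-0.6, 0.3, 0.3]
grip_width: 0.0008
grasp_force: 0.0
```

```bash
python3 -m creep '.015 -.001 0 0 0;.015 0 0 0 0;.015 0 0 0 0;.015 .001 0 0 0;.015 .001 0 0 0;.015 .001 0 0 0;.014 .001 0 0 0;0 0 0 0 0'; python3 -m creep '.014 .001 0 0 0;0 0 0 0 0'
```

```text
time_s: 21.28
tool_pos: [0.5511, 0.1292, 0.1645]
tool_rot: [-180.0, -0.1, 3.5]
force: [0.3, 0.4, -0.0]
grip_width: 0.0002
grasp_force: 0.0
time_s: 21.52
tool_pos: [0.5647, 0.1301, 0.1638]
tool_rot: [-180.0, -0.1, 3.5]
force: [-0.5, -0.4, -0.5]
grip_width: 0.0005
grasp_force: 0.0
```

Run:
```python
from h import *
for n in('side',):
    im=shot(n,n+'6.png')
    print([(m['xy'],round(m['p'],2)) for m in finder.tip_of('lever_tip',n)])
    for d in(100,90,70,60,50): 
        t=np.radians(d); print(d,proj(n,(.525+.14*np.cos(t),.126+.0085*np.cos(t),.0675+.14*np.sin(t))).round(1))
cv2.imwrite('pics/c6.png',cv2.resize(im[120:260,270:430,::-1],(640,560),interpolation=cv2.INTER_CUBIC))
```

```text
[([354.4, 151.3], 0.66), ([315.6, 195.1], 0.26)]
100 [306.  151.3]
90 [317.6 149.6]
70 [340.1 150.9]
60 [350.1 153.9]
50 [358.9 158.2]
```

View pics/c6.png

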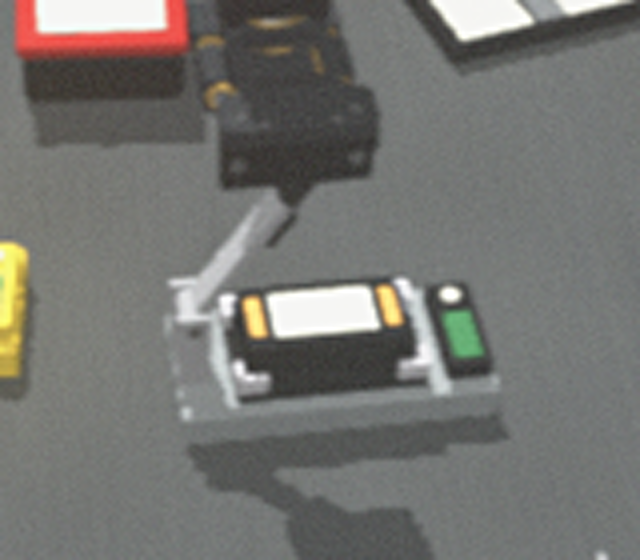

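The lever is at about 57° and following the fingers (tip at 354,151). I'll follow its arc down.

```bash
python3 -m creep '.012 .001 -.005 0 0;.011 .001 -.007 0 0;.01 .001 -.01 0 0;.009 0 -.011 0 0;.007 0 -.013 0 0;.006 0 -.013 0 0;.003 0 -.01 0 0;0 0 0 0 0'; python3 -m creep '.002 0 -.008 0 0;0 0 -.004 0 0;0 0 0 0 0'
```

```text
time_s: 22.62
tool_pos: [0.621, 0.1328, 0.0933]
tool_rot: [180.0, 0.1, 3.5]
force: [0.3, 0.7, 0.7]
grip_width: 0.0002
grasp_force: 0.0
time_s: 23.0
tool_pos: [0.6235, 0.1329, 0.0824]
tool_rot: [180.0, 0.0, 3.5]
force: [0.1, -0.4, 0.4]
grip_width: 0.0003
grasp_force: 0.0
```

```bash
python3 -m creep '0 0 -.003 0 0;0 0 -.002 0 0;0 0 0 0 0'; python3 -m creep '0 0 -.002 0 0;0 0 0 0 0;0 0 0 0 0'
```

```text
time_s: 23.38
tool_pos: [0.6235, 0.133, 0.0775]
tool_rot: [180.0, 0.0, 3.5]
force: [0.3, 0.1, 1.0]
grip_width: 0.0004
grasp_force: 0.0
time_s: 23.75
tool_pos: [0.6237, 0.1331, 0.0759]
tool_rot: [180.0, -0.0, 3.5]
force: [-1.6, 0.2, 3.8]
grip_width: 0.0004
grasp_force: 2.0
```

```bash
python3 -m creep '0 0 -.001 0 0;0 0 0 0 0;0 0 0 0 0';  python3 -m creep '0 0 -.001 0 0;0 0 0 0 0;0 0 0 0 0'
```

```text
time_s: 24.12
tool_pos: [0.6237, 0.1331, 0.0758]
tool_rot: [180.0, -0.0, 3.5]
force: [-2.5, -1.8, 8.5]
grip_width: 0.0008
grasp_force: 4.3
time_s: 24.5
tool_pos: [0.6238, 0.1331, 0.0757]
tool_rot: [179.9, -0.0, 3.5]
force: [-4.5, -1.3, 13.1]
grip_width: 0.0005
grasp_force: 6.5
```

The lever is at its stop: z is 0.0757 and the force keeps rising. I'll retract and verify.

```bash
python3 -m creep '0 0 .005 0 0;0 0 .03 0 0;0 0 .05 0 0;0 0 .05 0 0;0 -.05 .03 0 0;0 -.05 0 0 0;0 -.05 0 0 0;0 -.05 0 0 0'; python3 -m creep '0 0 0 0 0;0 0 0 0 0'
python3 - <<'E'
from h import *
out=[]
for n,(u,v) in(('top',(300,210)),('side',(340,220))):
    im=shot(n,n+'7.png')[:,:,::-1]; print(n,[(m['xy'],round(m['p'],2)) for m in finder.tip_of('lever_tip',n)],[proj(n,(.525+.14*np.cos(t),.126+.0085*np.cos(t),.0675+.14*np.sin(t))).round(1) for t in(0,.1)])
    out.append(cv2.resize(im[v-110:v+110,u-80:u+80],(400,550),interpolation=cv2.INTER_CUBIC))
cv2.imwrite('pics/c7.png',np.hstack(out))
E
```

```text
time_s: 25.5
tool_pos: [0.6234, -0.0685, 0.2382]
tool_rot: [180.0, 0.0, 3.5]
force: [0.8, -0.2, -0.7]
grip_width: 0.0004
grasp_force: 0.0
time_s: 25.75
tool_pos: [0.6235, -0.0662, 0.2381]
tool_rot: [-179.9, 0.0, 3.5]
force: [0.4, 0.8, -0.6]
grip_width: 0.0004
grasp_force: 0.0
top [([213.2, 292.3], 0.95), ([246.3, 163.3], 0.65)] [array([244.6, 162.7]), array([243.7, 160.7])]
side [([379.9, 188.5], 0.97), ([253.8, 181.5], 0.8)] [array([376.5, 191.9]), array([376.8, 187.6])]
```

View pics/c7.png

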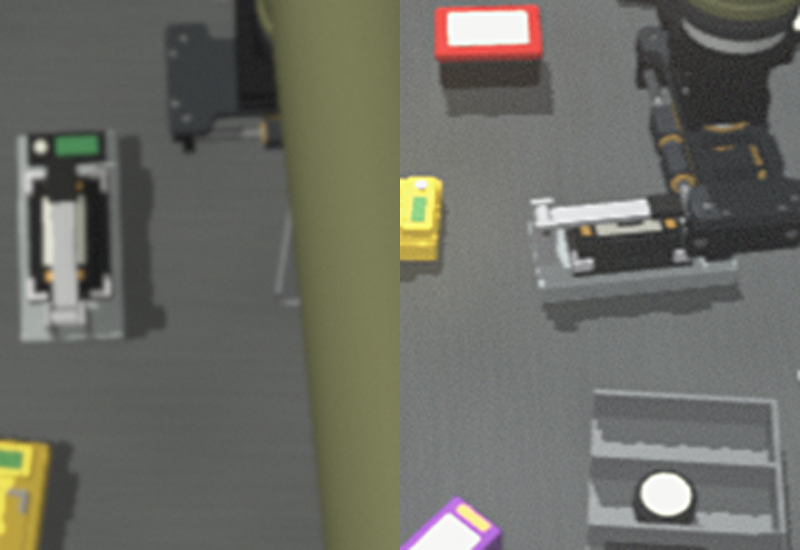

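The lever lies level over the seated pack (top crop 65,250; side crop 600,212). The lamp head is still in its lane and the robot is touching nothing.

```bash
python3 -c "from cell import ticket; print(ticket.sign_off())"
```

```text
the job is handed in; nothing more can be done
None
```

I raked the pack out of its lane, set it flat in the grey cradle between the brackets, and swung the clamp lever down to its stop; I handed the job in at about 26 s (the result was not reported).

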